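# Dual-key start of the logger console

## Robot

A 6-joint arm with a two-finger parallel gripper is mounted at the origin on the work surface; the furniture and walls round the work are solid. World frame = base frame: x ahead of the robot, y to its left, z up, the work surface at z = 0. Lengths are in mm, angles in rad, forces in N, time in s.
With the tool pointing down it reaches from about 300 to 850 mm from the base axis. Payload 5.4 kg.
Tool frame: the origin (TCP) lies midway between the tips of the shut fingers; the grasp point (between the pads) lies 19 mm behind it (ctrl.grip_depth is the z of the grasp point in the tool frame, in mm); z points along the fingers, y is the line along which they close (so a half turn about z gives the same grasp; the last joint's range is limited). The gripper opens to 85 mm and grips with 20 to 120 N. Pads are 22 mm wide; open, the fingers measure 114 mm over their backs; the gripper's body (76 mm by 85 mm) begins 54 mm behind the grasp point. The pads swing forward as they close: fully open they stand 13 mm farther back than shut.
Start: joints at [1.136, 0.158, 1.597, -0, 1.386, -0.21], TCP at [128.186, 560.513, 231.299] pointing down, gripper open.
Joint ranges: [-2.91, 2.91], [-0.94, 2.29], [0.18, 2.7], [-1.29, 4.43], [0.17, 2.64], [-3, 3]. Speed limits (rad/s): [2.57, 2.57, 3.14, 3.14, 3.14, 3.14].

## Interface

Orientations are given as a 3x3 rotation matrix whose columns are the frame's x, y, z axes.
In Python, from plant import ctrl gives the robot as it stands. Calls block until the motion is done:
- ctrl.reach(position, orientation): joint-space move of the TCP to a pose.
- ctrl.move_l(position, ori=None, vel=150, force_limit=None): straight line of the TCP; ori=None keeps the orientation; vel is the mean speed in mm/s. With force_limit (N) it stops when the force on the tool has changed by that much, and returns True; else False.
- ctrl.movej(angles): joint-space move.
- ctrl.grip(opening): finger opening in mm; the grip force is fixed at half the most; returns when the fingers have stopped.
- ctrl.hold(seconds).
- ctrl.solve_ik(position, orientation): joint angles nearest the present ones, or None.
- ctrl.observe(): the state.
- ctrl.get_image(name): name is "scene" or "top" or "wrist"; returns the picture (420x560x3 uint8, blue, green, red); there is no depth.
- ctrl.camera_params(name): a dict with "K" (3x3 intrinsics, pixels), "k1" (the pictures are not rectified: a ray, as slopes to the right and down, at radius r is drawn at 1 + k1 r^2 times it, then the intrinsics apply), "R" (3x3) and "t" (3): a world point X has camera coordinates R X + t; the wrist camera has in their place "hand_eye" (4x4, takes a point from camera to tool coordinates, whose origin is the TCP and whose axes are the flange's). Camera axes: x right, y down, z forward; pixel columns grow to the right and rows downward; lengths in mm; the calibration is good to about 2 mm. A picture is of the moment at which its call begins: read the wrist's pose just before it. camera_params takes no time and is no camera call.
A pose or a line that the arm cannot do raises ctrl.MotionError and nothing moves.
- ctrl.finish_job(): hands the job in; it is judged then, once.
The state is a dict: "clock": time; "qpos": joint angles; "qd": joint speeds; "tau": joint torques, N m; "tool_pos": TCP position; "tool_rot": TCP orientation; "wrist_force": force on the tool from outside, world axes, zero at the start; "moment": the same for the moment, N m; "gripper_width": finger opening in mm; "grip_force": force on a finger pad.
Only numpy, scipy, OpenCV 4.12 (cv2) and the standard library are available. Lean on these libraries where they do the work, as an engineer would, in place of code of your own. Each camera call takes 0.05 s, during which the arm holds its last target. There are 200 camera calls.

## Task

Start the shock loggers at the grey console: push its yellow sliding guard all the way back off the keys, press the two green keys down together (never one alone) and hold them down for two seconds, then let both spring up and push the guard fully home over them again. Leave the console standing where it is, do not lift it, and leave the clay jar, the teal flask and the tape roll alone.

Things in the scene. Friction and masses are not known exactly. Their poses are not given: they have to be found in the camera images.
- console: Grey start console, 160 x 132 mm, deck 46 mm high, about 2.3 kg, standing loose on rubber feet. Origin on the table under it, midway between the left and right sides; its +x points from the near edge (display and lamps, at x = -85 mm) to the back (x = +75 mm), +y to its left, z up. Two aluminium rails along x at y = +-62.5 mm (6 mm thick, tops 63 mm high) carry the guard.
- guard (a joint): Position of the yellow sliding guard, m: 0 = fully home over the keys, 0.060 = pushed all the way back (along console +x). It stays where it is left; it takes about 1.5 N to slide. Its plate is 50 mm along x, 119 mm along y, 3 mm thick, top face 63 mm above the table; home, it hides the keys (plate from x = -60 to -10 mm in the console frame); fully back it leaves them clear by over 20 mm.
- fin_top (a point): Middle of the top edge of the black upright fin on the guard, 86 mm above the table, the part to push against. The fin is 6 mm thick along console x, 50 mm long along console y and stands 23 mm above the plate, in the middle of it (console x = -35 mm with the guard home, +25 mm fully back); free on both faces. Axes as the console's.
- key_left (a joint): Travel of the left (+y) green key, m: 0 = up, 0.008 = fully down. Spring return: about 1.7 N to start, 5 N fully down. It counts as down from 0.005.
- key_right (a joint): Travel of the right (-y) green key, same values and springs as the left.
- key_left_top (a point): Centre of the top face of the left green key, a round cap 26 mm in diameter, at x = -35 mm, y = +30 mm in the console frame; 58 mm above the table when up. Axes as the console's. The two keys are 60 mm apart, centre to centre.
- key_right_top (a point): The same for the right green key, at x = -35 mm, y = -30 mm in the console frame.
- clay_jar: Old brown clay jar, 70 mm wide, 107 mm tall, standing beside the console; to be left alone. Origin under its centre.
- teal_flask: Round teal flask with cup lid, 68 mm wide, 167 mm tall, standing on the other side of the console; to be left alone. Origin under its centre.
- film_tape: Roll of tan tape lying flat before the console, 60 mm across, 19 mm high; to be left alone. Origin under its centre.
Not all that is in view belongs to the job. There is more than one size of the console; the job needs the middle-sized.

How it is judged:
By the outcome, as a careful person would: the job done as asked, in the order asked, and still so for the second after the job is handed in, with the robot touching nothing.
It also fails if it takes over 59 s, if anything falls off the work surface, if the arm or the gripper's body presses on something with over 40 N, if the wrist force passes 120 N, or if a joint passes its speed limit or range.

## Working session

There is one attempt and no reset: what is moved stays moved. The work goes in short steps, each a Python script; the robot and the scene stay as the last script left them, time stands still between calls to the robot, and variables do not carry over. Pictures are saved under pics/ and viewed, at most 10 in all, crops included, and the job is handed in when it is done.

```bash
mkdir -p pics
python3 - <<'E'
from plant import ctrl
import cv2
for n in("scene","top"):
    cv2.imwrite(f"pics/{n}0.png",ctrl.get_image(n)); p=ctrl.camera_params(n); print(n,p)
p=ctrl.camera_params("wrist");print(p, ctrl.grip_depth,ctrl.observe()["clock"])
E
```

```text
scene {'K': array([[529.62916549,   0.        , 280.07559076],
       [  0.        , 529.62916549, 210.05759768],
       [  0.        ,   0.        ,   1.        ]]), 'k1': -0.14817923834253174, 'R': array([[ 0.73726644, -0.67529787, -0.02027291],
       [-0.41825197, -0.43265615, -0.79867011],
       [ 0.53056902,  0.59731185, -0.60142752]]), 't': array([-351.39050957,  342.93932264,  922.88627717])}
top {'K': array([[380.75447522,   0.        , 281.75192795],
       [  0.        , 380.75447522, 211.92515473],
       [  0.        ,   0.        ,   1.        ]]), 'k1': 0.027338642303273934, 'R': array([[ 4.88475053e-02, -9.98805863e-01,  8.77456125e-04],
       [-9.75466448e-01, -4.78948390e-02, -2.14875062e-01],
       [ 2.14660498e-01,  9.64018175e-03, -9.76641151e-01]]), 't': array([ 81.41383871, 587.74497808, 985.7630423 ])}
{'K': array([[289.0712201 ,   0.        , 278.78947295],
       [  0.        , 289.0712201 , 209.04698699],
       [  0.        ,   0.        ,   1.        ]]), 'k1': -0.03125874154973363, 'hand_eye': array([[ 6.19305755e-04, -9.62131686e-01, -2.72584362e-01,
         6.87419844e+01],
       [ 9.99999804e-01,  5.69703523e-04,  2.61114841e-04,
         2.53083056e-01],
       [-9.59345913e-05, -2.72584470e-01,  9.62131850e-01,
        -1.42130322e+02],
       [ 0.00000000e+00,  0.00000000e+00,  0.00000000e+00,
         1.00000000e+00]])} -18.700000000000003 0.1
```

View pics/scene0.png

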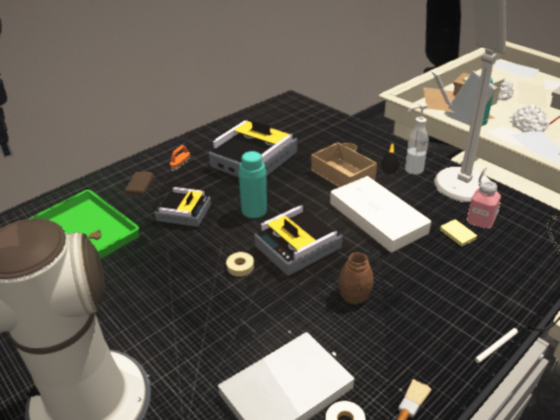

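View pics/top0.png

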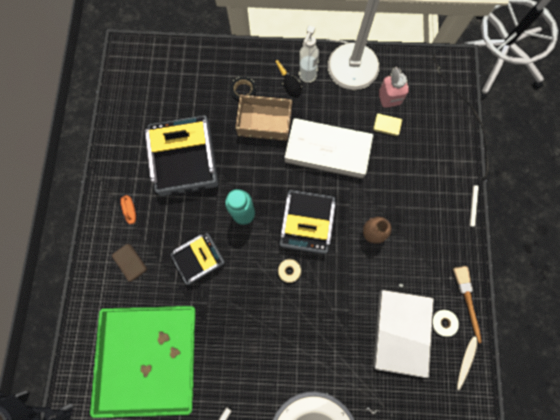

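Three consoles appear in the top view: a large one at (180,155), a small one at (197,260) and a mid-sized one at (308,222). The mid-sized one fits: it stands between the flask (239,205) and the jar (377,230), with the tape (289,271) before it. I'll measure the sizes and check an enlarged crop.

```bash
cat > h.py <<'E'
import numpy as np, cv2
from plant import ctrl
def ray(name,uv,pose=None):
    p=ctrl.camera_params(name); uv=np.float64(uv).reshape(-1,2)
    n=cv2.undistortPoints(uv[:,None],p["K"],np.array([p["k1"],0,0,0,0.]))[:,0]
    d=np.c_[n,np.ones(len(n))]
    if name=="wrist":
        pos,rot=pose; H=p["hand_eye"]; R=rot@H[:3,:3]; return pos+rot@H[:3,3], d@R.T
    return -p["R"].T@p["t"], d@p["R"]
def plane(name,uv,z,pose=None):
    o,d=ray(name,uv,pose); return o+d*((z-o[2])/d[:,2])[:,None]
def yellow(im):
    h=cv2.cvtColor(im,cv2.COLOR_BGR2HSV); return cv2.inRange(h,(22,140,110),(34,255,255))
def down(yaw): # tool x along (cos,sin), z down
    c,s=np.cos(yaw),np.sin(yaw); return np.array([[c,s,0],[s,-c,0],[0,0,-1.]])
E
python3 - <<'E'
from h import *
im=ctrl.get_image("top")
cs,_=cv2.findContours(yellow(im),cv2.RETR_EXTERNAL,cv2.CHAIN_APPROX_NONE)
for c in cs:
    if cv2.contourArea(c)<150: continue
    P=plane("top",c[:,0],63)[:,:2].astype(np.float32)
    print(c[:,0].mean(0),cv2.minAreaRect(P))
print(plane("top",[[239,197]],160),plane("top",[[377,224]],100),plane("top",[[289,271]],15))
o=ctrl.observe();print(o["tool_rot"])
cv2.imwrite("pics/crop1.png",cv2.resize(im[180:290,215:405],None,fx=4,fy=4,interpolation=cv2.INTER_CUBIC))
E
```

```text
[202.58333333 253.47222222] ((458.96600341796875, 317.446044921875), (76.79753112792969, 40.9558219909668), 33.55308151245117)
[306.3559322  226.60169492] ((545.7953491210938, 39.520263671875), (110.25760650634766, 55.315467834472656), 83.83686065673828)
[176.90410959 136.45205479] ((791.1539306640625, 422.4774169921875), (71.43924713134766, 150.09593200683594), 12.907422065734863)
[[595.08759175 218.5599477  160.        ]] [[ 554.8643173  -142.74464902  100.        ]] [[426.16785827  82.11307962  15.        ]]
[[-9.74835927e-01  2.22922640e-01 -6.41418471e-04]
 [ 2.22923321e-01  9.74835073e-01 -1.33137648e-03]
 [ 3.28483263e-04 -1.44086076e-03 -9.99998908e-01]]
```

View pics/crop1.png

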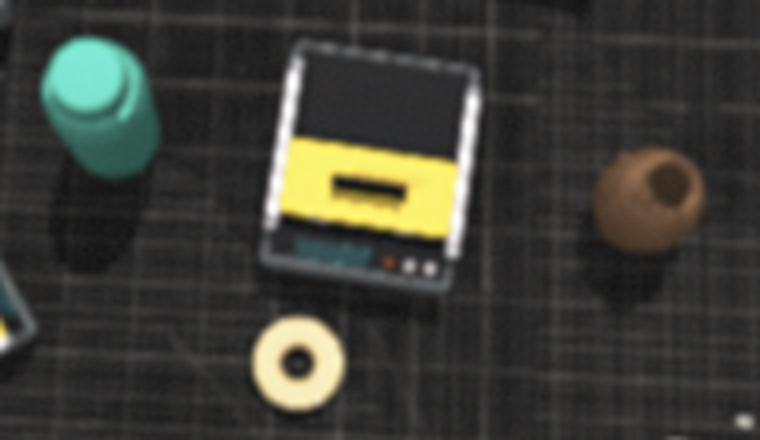

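The crop confirms it. The mid-sized console has its guard home at top px (306,227), display near and rails intact. Its plate measures about 110x55, which fits 119x50, and +x runs at about -6°. Next I'll refine with the wrist camera from above.

Run:
```python
from h import *
yaw=np.radians(180-6.2)
ctrl.grip(0)
ctrl.reach([515,42,240],down(yaw))
ctrl.hold(.3)
o=ctrl.observe(); pose=(np.array(o["tool_pos"]),np.array(o["tool_rot"]))
im=ctrl.get_image("wrist"); cv2.imwrite("pics/w1.png",im)
np.savez("w1.npz",p=pose[0],r=pose[1])
cs,_=cv2.findContours(yellow(im),cv2.RETR_EXTERNAL,cv2.CHAIN_APPROX_NONE)
for c in cs:
    if cv2.contourArea(c)<300: continue
    P=plane("wrist",c[:,0],63,pose)[:,:2].astype(np.float32)
    print(c[:,0].mean(0),cv2.minAreaRect(P))
print(o["clock"],o["tool_pos"],o["qpos"])
```

```text
3.525 [514.9848864   42.32798049 239.9782361 ] [-1.52182846e-01  9.97917487e-05  1.74763063e+00  2.82112404e-05
  1.39387757e+00 -1.61534701e+00]
```

View pics/w1.png

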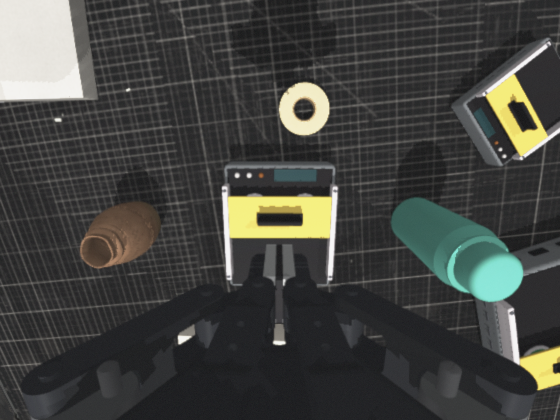

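The wrist view shows the guard at (280,217), the fin at (280,218), the rails at columns 227 and 334, the display at the top (the near side), and jar and flask well clear. My yellow mask missed it, so I'll fix the mask and measure.

Run:
```python
from h import *
im=cv2.imread("pics/w1.png"); d=np.load("w1.npz"); pose=(d["p"],d["r"])
h=cv2.cvtColor(im,cv2.COLOR_BGR2HSV); print(im[205,280],h[205,280],im[218,280],im[250,227],im[250,334])
m=cv2.inRange(h,(18,90,110),(38,255,255)); m[:150]=0;m[:,:200]=0;m[:,360:]=0
c=max(cv2.findContours(m,cv2.RETR_EXTERNAL,cv2.CHAIN_APPROX_NONE)[0],key=cv2.contourArea)
P=plane("wrist",c[:,0],63,pose)[:,:2].astype(np.float32)
print(c[:,0].min(0),c[:,0].max(0),cv2.minAreaRect(P))
# fin: black inside plate -> top face at z=86
x,y,w,hh=cv2.boundingRect(c); f=np.zeros(m.shape,np.uint8); f[y+4:y+hh-3,x+8:x+w-8]=(im.max(2)<70)[y+4:y+hh-3,x+8:x+w-8]*255
c=max(cv2.findContours(f,cv2.RETR_EXTERNAL,cv2.CHAIN_APPROX_NONE)[0],key=cv2.contourArea)
print(c[:,0].min(0),c[:,0].max(0),cv2.minAreaRect(plane("wrist",c[:,0],86,pose)[:,:2].astype(np.float32)))
# rails: bright columns, rows 190..270
for lo,hi in((218,236),(326,342)):
    pts=[]
    for r in range(195,265,3):
        b=np.where(im[r,lo:hi].min(1)>140)[0]
        if len(b): pts.append([lo+b.mean(),r])
    X=plane("wrist",pts,63,pose); l=cv2.fitLine(X[:,:2].astype(np.float32),cv2.DIST_HUBER,0,.01,.01).ravel()
    print(len(pts),l,np.degrees(np.arctan2(l[1],l[0])))
```

```text
[129 239 245] [ 28 121 245] [29 28 29] [246 245 246] [137 135 138]
[228 196] [331 238] ((546.7073974609375, 39.974220275878906), (117.82164001464844, 50.95762252807617), 83.8641357421875)
[258 214] [301 224] ((541.2762451171875, 40.562164306640625), (46.42682647705078, 11.289088249206543), 83.86502075195312)
24 [ 9.94311929e-01 -1.06507346e-01  5.56175659e+02 -2.35629940e+01] -6.114018
24 [ 9.93854523e-01 -1.10694185e-01  5.68620850e+02  1.00021034e+02] -6.355334
```

Both views agree: guard centre (546.5,39.8), yaw -6.2°, plate 118x51, rails 125 mm apart. I'll push the guard back.

```bash
cat >> h.py <<'E'
A=np.radians(-6.2); U=np.array([np.cos(A),np.sin(A),0]); V=np.array([-np.sin(A),np.cos(A),0])
G=np.array([546.5,39.8,0]); ROT=down(A+np.pi)
def P(x,y,z): return G+(x+35)*U+y*V+[0,0,z]   # console frame -> world
def con(p): d=np.array(p)-G; return np.round([d@U-35,d@V,p[2]],1)
E
python3 - <<'E'
from h import *
ctrl.move_l(P(-70,0,130),ROT,200)
ctrl.move_l(P(-70,0,90),ROT,100)
print("down stop",ctrl.move_l(P(-70,0,71),ROT,40,force_limit=4))
for i in range(3):
    s=ctrl.move_l(P(22,0,71),ROT,30,force_limit=5)
    o=ctrl.observe(); print(s,con(o["tool_pos"]),o["wrist_force"],o["clock"])
    if con(o["tool_pos"])[0]>5: break
cv2.imwrite("pics/t2.png",cv2.resize(ctrl.get_image("scene")[190:290,230:370],None,fx=5,fy=5,interpolation=cv2.INTER_CUBIC))
E
```

```text
down stop False
True [ 1.7 -0.1 70.2] [ 0.03104017 -0.15031395  0.26618968] 7.5833
True [ 1.6 -0.  69.1] [0.22753428 0.33393067 0.33877214] 7.8583
True [ 1.6  0.  68. ] [ 0.37968105 -0.91337941  0.37482209] 8.1333
```

View pics/t2.png

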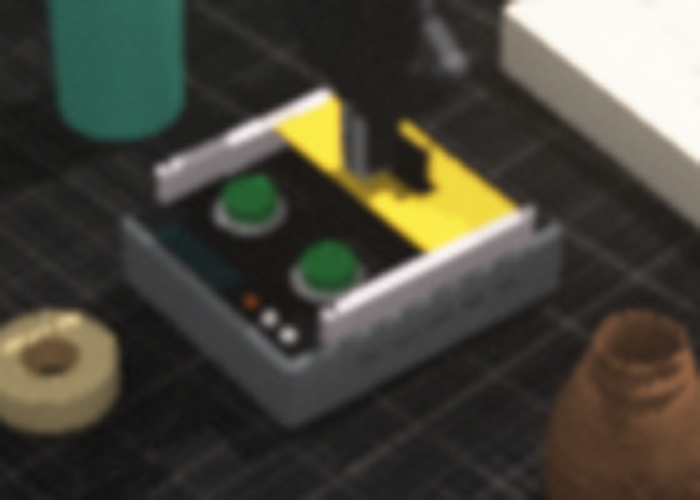

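The scene crop shows the guard slid back and both green keys, at crop px (250,198) and (330,265), uncovered. I'll back off and measure the guard travel, the keys and whether the console moved.

```bash
cat >> h.py <<'E'
def look(name):
    o=ctrl.observe(); pose=(np.array(o["tool_pos"]),np.array(o["tool_rot"])); im=ctrl.get_image("wrist"); cv2.imwrite(name,im)
    h=cv2.cvtColor(im,cv2.COLOR_BGR2HSV); print("clock",o["clock"])
    for nm,lo,hi,z in(("yel",(18,90,110),(38,255,255),63),("grn",(45,80,40),(85,255,255),58)):
        for c in cv2.findContours(cv2.inRange(h,lo,hi),cv2.RETR_EXTERNAL,cv2.CHAIN_APPROX_NONE)[0]:
            if cv2.contourArea(c)<150: continue
            X=plane("wrist",c[:,0],z,pose)
            r=cv2.minAreaRect(X[:,:2].astype(np.float32)); q=con([*r[0],z])
            if abs(q[0])<120 and abs(q[1])<90: print(nm,c[:,0].mean(0).round(),q,np.round(r[1],1),round(r[2],1))
E
python3 - <<'E'
from h import *
ctrl.move_l(P(-10,0,72),ROT,100)
ctrl.move_l(P(-60,0,220),ROT,250)
ctrl.hold(.2); look("pics/w3.png")
E
```

```text
clock 9.425
yel [279. 255.] [16.1  0.1 63. ] [117.7  50.7] 83.8
grn [306. 208.] [-44.9  29.3  58. ] [23.  23.7] 83.8
grn [251. 208.] [-44.9 -29.4  58. ] [22.9 23.8] 82.9
```

View pics/w3.png

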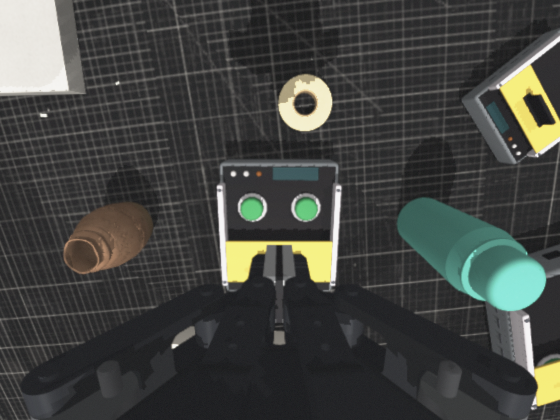

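The guard sits 61 mm behind the keys, so it is fully back. The keys are 10 mm nearer than assumed, so either the guard started 10 mm open or the console shifted. I'll check the display and tape in both images.

Run:
```python
from h import *
a=np.load("w1.npz")
o=ctrl.observe(); poses={"w1":(a["p"],a["r"]),"w3":(np.array(o["tool_pos"]),np.array(o["tool_rot"]))}
for n,po in poses.items():
    im=cv2.imread(f"pics/{n}.png"); h=cv2.cvtColor(im,cv2.COLOR_BGR2HSV)
    for nm,lo,hi,z,(r0,r1,c0,c1) in(("display",(85,60,40),(105,255,255),46,(160,190,265,330)),("tape",(14,30,120),(34,255,255),19,(65,140,265,340))):
        m=np.zeros(im.shape[:2],np.uint8); m[r0:r1,c0:c1]=cv2.inRange(h,lo,hi)[r0:r1,c0:c1]
        c=max(cv2.findContours(m,cv2.RETR_EXTERNAL,cv2.CHAIN_APPROX_NONE)[0],key=cv2.contourArea)
        r=cv2.minAreaRect(plane("wrist",c[:,0],z,po)[:,:2].astype(np.float32)); print(n,nm,con([*r[0],z]),r[1])
```

```text
w1 display [-81.5  18.4  46. ] (49.309234619140625, 14.137564659118652)
w1 tape [-156.5   29.5   19. ] (59.909034729003906, 60.30339050292969)
w3 display [-81.   18.5  46. ] (49.20187759399414, 14.290413856506348)
w3 tape [-156.7   29.5   19. ] (60.45783615112305, 59.3829231262207)
```

The display and tape haven't moved, so the console stayed put and the guard simply began about 10 mm open. I'll shift the frame by -9.9 mm along console x and press the keys with the fingers opened to 46 mm.

```bash
sed -i 's/^ROT=/ROT=/; s/^G=np.array(\[546.5,39.8,0\]);/G=np.array([546.5,39.8,0])-9.9*U;/' h.py
python3 - <<'E'
from h import *
ctrl.move_l(P(-35,0,120),ROT,200); ctrl.grip(46)
ctrl.move_l(P(-35,0,72),ROT,100); ctrl.hold(.2)
o=ctrl.observe(); f0,m0=np.array(o["wrist_force"]),np.array(o["moment"])
def st(t):
    o=ctrl.observe(); f=np.array(o["wrist_force"])-f0; m=np.array(o["moment"])-m0
    print(t,round(o["clock"],2),con(o["tool_pos"]),"F",f.round(1),"Mx",round(m@U,3),"My",round(m@V,3),round(o["gripper_width"],1)); return f[2],o["tool_pos"][2]
st("above")
s=ctrl.move_l(P(-35,0,40),ROT,15,force_limit=2.5); fz,z=st(f"contact {s}")
E
```

```text
above 11.47 [-34.3  -0.   72.9] F [0. 0. 0.] Mx 0.0 My 0.0 46.1
contact True 12.67 [-35.   -0.   54.7] F [-0.1 -0.2  2.9] Mx 0.01 My -0.077 46.0
```

Contact is even: 2.9 N with a moment about console x near zero. I'll press home and hold.

Run:
```python
from h import *
def st(t):
    o=ctrl.observe(); f=np.array(o["wrist_force"]); m=np.array(o["moment"])
    print(t,round(o["clock"],2),con(o["tool_pos"]),"F",f.round(1),"Mx",round(m@U,3)); return f[2],o["tool_pos"][2]
st("start")
s=ctrl.move_l(P(-35,0,44),ROT,15,force_limit=12); fz,z=st(f"pressed {s}")
for i in range(6):
    ctrl.hold(.5); st("hold")
cv2.imwrite("pics/t4.png",cv2.resize(ctrl.get_image("scene")[190:290,230:370],None,fx=5,fy=5,interpolation=cv2.INTER_CUBIC))
```

```text
start 12.67 [-35.   -0.   54.7] F [-0.3 -0.2  3.1] Mx -0.003
pressed True 13.2 [-35.   0.  48.] F [-3.   0.3 10.2] Mx -0.044
hold 13.7 [-35.    0.   48.1] F [-3.   0.5  9.4] Mx -0.052
hold 14.2 [-35.    0.   48.1] F [-3.4  0.7  9.5] Mx -0.03
hold 14.7 [-35.    0.   48.1] F [-3.4 -0.1  9.3] Mx -0.006
hold 15.2 [-34.9   0.   48.2] F [-2.2  0.6  8.1] Mx 0.014
hold 15.7 [-35.    0.   48.1] F [-2.9  0.3  9.4] Mx -0.034
hold 16.2 [-35.    0.   48.1] F [-3.6  0.1 10.3] Mx -0.039
```

View pics/t4.png

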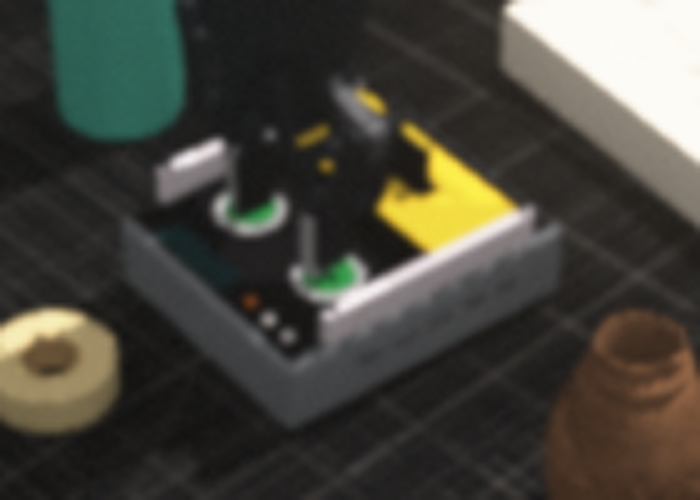

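Both keys sit flush in their rings, at crop px (250,212) and (330,275), held for over 2.5 s. Next I'll release, close the fingers, go behind the fin and push the guard home.

Run:
```python
from h import *
ctrl.move_l(P(-35,0,75),ROT,60)
ctrl.move_l(P(-35,0,125),ROT,200); ctrl.grip(0)
look("pics/w5.png")
ctrl.move_l(P(56,0,125),ROT,200)
print("down",ctrl.move_l(P(56,0,73),ROT,60,force_limit=6))
for i in range(3):
    s=ctrl.move_l(P(-42,0,72),ROT,30,force_limit=5)
    o=ctrl.observe(); q=con(o["tool_pos"]); print(s,q,o["wrist_force"],o["clock"])
    if q[0]<-15: break
ctrl.move_l(P(0,0,73),ROT,100)
ctrl.move_l(P(10,0,125),ROT,200); ctrl.move_l(P(-70,0,230),ROT,250); ctrl.hold(.2)
look("pics/w6.png")
```

```text
clock 17.7583
grn [317. 218.] [-36.6  29.2  58. ] [22.9 23. ] 86.7
grn [239. 220.] [-35.1 -29.3  58. ] [22.9 25.8] 82.5
down False
True [-20.2  -0.   72.3] [1.21128796 0.12114074 1.68686788] 21.6917
clock 23.3333
yel [279. 224.] [-34.2   0.2  63. ] [117.9  50.9] 83.8
```

View pics/w6.png

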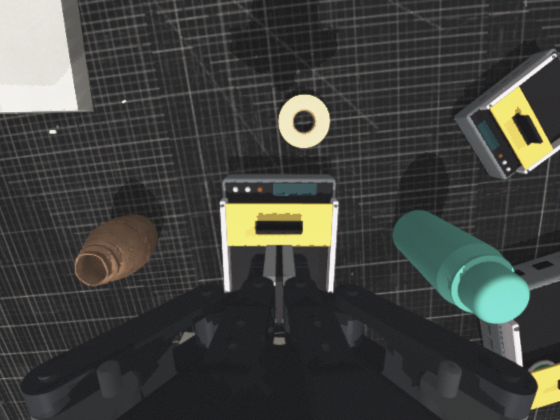

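The guard centre went from +26.0 to -34.2, a 60.2 mm travel, so it is fully home over the keys at px (280,225). The console, jar, flask and tape are undisturbed and the robot is clear.

```bash
python3 -c "
from plant import ctrl
print(ctrl.finish_job())"
```

```text
the job is handed in; nothing more can be done
None
```

The job is handed in: I pushed the guard fully back, pressed both keys together and held them about 3 s, released them, and pushed the guard fully home, with the console left where it stood.

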